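# Mesh the grinder cup with its sprung drive and hold it pressed

## Task

Get the small press-to-run spice grinder going: first flip the cam lever on its side all the way over to free the sprung drive socket, then lift the square steel cup off its ring on the bamboo tray, turn it until the cross-shaped splines under it mesh with the cross slot in the socket, and slide it in until its flange sits on the socket. Then push cup and socket fully down against the spring and finish while still holding the cup pressed down: the program ends without letting go. Keep the cup upright, and leave the mug, the bottle opener, the timer and the closed lid of the clear box alone.

Things in the scene. Friction and masses are not known exactly. Their poses are not given: they have to be found in the camera images.
- grinder: The grinder's fixed motor base, a black block 130 (its x) x 110 (its y) x 50 mm high. Origin: centre of its underside, straight below the axis of the drive socket; z up. The cam lever is on its +y side; no other part is taller than the socket (mouth 95 mm above the origin) except the lever.
- drive_mouth (a point): Centre of the drive socket's top face (95 mm above the table when up). The socket is a 44 mm square steel collar with a cross-shaped slot, each arm pair 28.5 mm long and 9.5 mm wide, 18 mm deep, arms along this point's x and y (parallel to the base's x and y). It does not rotate. It slides down 8 mm against a spring (see drive). z up.
- drive (a joint): How far the drive socket is pushed down, m: 0 up, 0.008 fully down on its stop. The spring carries 8 N at the top and 16 N at the bottom, of which the socket's and cup's own weight supply about 3.5 N; unheld, it lifts the cup back up. While the cam lever is in its locked position a cam under the collar keeps it up.
- cam_lever (a joint): Angle of the cam lever, rad: 0 to 0.15 at the start (locked; the handle leans about 0.45 rad from vertical towards the base's -x), 1.5 at the end stop (free; handle leans 1.05 rad towards the base's +x). It swings over the top about an axis along the base's y and stays where left; friction about 0.08 N m.
- lever_pivot (a point): Point on the lever's axis in the middle of its handle's width: 70 mm to the base's +y of the drive axis, 58 mm above the table. The handle beyond is clear of the block (its side is at 55 mm).
- lever_tip (a point): Centre of the small round end (14 mm diameter, 16 mm wide along the base's y) of the lever's handle, 62 mm from the pivot; the handle is an aluminium bar 10 x 12 mm thick. The tip is 114 mm above the table at the start, 120 mm when upright, 89 mm at the end stop.
- cup: Closed square steel grinder cup, 0.16 to 0.25 kg: body 46 x 46 mm, from 8 to 74 mm above the origin, a 32 mm disc on top up to 77 mm; below it a grey flange 50 x 50 x 8 mm. Origin: centre of the flange's underside; z up, x and y square to the flats. At the start it stands upright with its stem in the wooden ring, flange underside 30 mm above the table, at any yaw.
- cup_stem (a point): Centre of the lower end of the cup's stem, 16 mm below the flange's underside. The stem has a cross section, each spline pair 26 mm long and 7 mm thick (stepping down to 22 x 3.5 mm over the last 4 mm), along the cup's x and y, so square to its flats; any of the four quarter turns fits the socket.
- tray: Fixed bamboo tray 200 x 150 mm, rim 18 mm high, floor 6 mm thick; origin: centre of its underside. The wooden rest ring (outer diameter 48, bore 34, 24 mm high) stands on its floor in the middle, under the cup.
- mug: Yellow ceramic mug, 80 mm across, 92 mm high, bystander. Origin: centre of its underside.
- opener: Flat silver bottle opener, 122 mm long, 5 mm thick, lying on the flap, bystander. Origin near its middle, on its underside.
- timer: Black push button kitchen timer, 62 x 62 x 27 mm, bystander. Origin: centre of its underside.
- box_lid (a joint): Angle of the hinged lid of the fixed clear acrylic box (110 x 150 x 60 mm) on the left of the flap, rad: 0 closed; to be left closed.

How it is judged:
On the way, in this order (a step that is already met when the one before it is completed fails the run):
1. the cam lever is flipped over to free while the cup still waits (value of joint cam_lever above 1.3 rad and horizontal distance between cup and drive_mouth above 0.1 m), for 0.2 s.
2. the cup's splines are meshed and its flange sits on the socket (horizontal distance between cup and drive_mouth below 0.004 m and z of cup in the frame of drive_mouth between -0.004 and 0.003 m and (angle between the x axis of cup and the x axis of drive_mouth, either way round below 0.14 rad or angle between the x axis of cup and the y axis of drive_mouth, either way round below 0.14 rad)), for 0.1 s.
At the end, for the whole second after the job is handed in: The lever is over (above 1.3 rad), the cup is upright (within 0.1 rad) and meshed in the socket (within 4 mm of its axis, flange within 3 mm of its top, square within 0.14 rad), the socket is pushed down more than 6 of its 8 mm and kept there at rest by the fingers on the cup (over 3 N) (all of step 2 and value of joint drive above 0.006 m and value of joint cam_lever above 1.3 rad and angle between cup's own z axis and vertical below 0.1 rad and contact force between the fingers and cup above 3 N and linear speed of cup below 0.02 m/s); the arm keeps its last pose, push and grip.
It fails at once if the cup is tipped over (angle between cup's own z axis and vertical above 0.7 rad).
It fails at once if the mug is disturbed (distance of mug from where it was at the start of the episode above 0.03 m).
It fails at once if the opener is disturbed (distance of opener from where it was at the start of the episode above 0.03 m).
It fails at once if the timer is disturbed (distance of timer from where it was at the start of the episode above 0.03 m).
It fails at once if the clear box's lid is opened (value of joint box_lid above 0.2 rad).
It also fails if it takes over 58 s, if anything falls off the work surface, if the arm or the gripper's body presses on something with over 40 N, if the wrist force passes 120 N, or if a joint passes its speed limit or range.

## Robot

A 6-joint arm with a two-finger parallel gripper is mounted at the origin on the work surface. World frame = base frame: x ahead of the robot, y to its left, z up, the work surface at z = 0. Lengths are in m, angles in rad, forces in N, time in s.
With the tool pointing down it reaches from about 0.3 to 0.875 m from the base axis. Payload 6.4 kg.
Tool frame: the origin (TCP) lies on the centre line of the jaws, within the pads' length; the fingertips stand 25 mm ahead of it and the grasp point (between the pads) lies 6 mm ahead of it (ctrl.tip_reach is the distance from the TCP to the fingertips, in m); z points along the fingers, y is the line along which they close (so a half turn about z gives the same grasp; the last joint's range is limited). The gripper opens to 85 mm and grips with 20 to 120 N. Pads are 22 mm wide; open, the fingers measure 114 mm over their backs; the gripper's body (76 mm by 85 mm) begins 54 mm behind the grasp point. The pads swing forward as they close: fully open they stand 13 mm farther back than shut.
Start: joints at [-1.531, 0.181, 1.607, -0, 1.354, -0.206], TCP at [0.14, -0.558, 0.256] pointing down, gripper open.
Joint ranges: [-2.99, 2.99], [-0.89, 2.07], [0.3, 2.58], [-1.14, 4.28], [0, 2.63], [-3.12, 3.12]. Speed limits (rad/s): [2.57, 2.57, 3.01, 3.14, 3.14, 3.14].

## Interface

Orientations are given as a unit quaternion [w, x, y, z].
In Python, from bench import ctrl gives the robot as it stands.
- The arm moves only by the tool servo_tool, never from a script. Its argument "motion" is a list that holds one entry, the list of rows, each a list of 5 numbers: the shift along the tool's x, y, z in cm, then the turn about the tool's z in degrees, then the closure, from -1 (fully open) to 1 (shut). In form: [[[dx, dy, dz, twist, claw], ...]]. A call has 1 to 5 rows; each row is the pose to reach, as a shift and turn from the pose commanded when the call began, along the tool's axes at that moment; what a row does not reach only later rows make up. A row lasts 1/10 s, in which the tool goes at most 50 mm and 8.59 degrees, less where a joint would pass 70% of its speed; a pose out of reach is approached as far as the arm can. A call with a gripper value outside its range is refused whole. The fingers move at their own pace and stop on an object; the grip force is fixed at half the most. Time passes only in rows, so rows that repeat a pose let the fingers close. It gives the time, the measured TCP pose, the force, the opening and the grip force at its end, in the units of the state.
- ctrl.get_obs(): the state, without advancing time (a new reading comes with each control period).
- ctrl.camera(name): name is "side" or "top" or "wrist"; returns a dict with "pixels" (400x640x3 uint8, red, green, blue), "depth" (400x640 float32, m along the optical axis (not along the pixel's ray), 0 where there is no reading), "fx", "fy", "cx", "cy" (pixels), "k1" (the pictures are not rectified: a ray, as slopes to the right and down, at radius r is drawn at 1 + k1 r^2 times it, then the intrinsics apply), "R" (3x3) and "t" (3): a world point X has camera coordinates R X + t; the wrist camera has in their place "hand_eye" (4x4, takes a point from camera to tool coordinates, whose origin is the TCP and whose axes are the flange's). Camera axes: x right, y down, z forward; pixel columns grow to the right and rows downward; lengths in m; the calibration is good to about 2 mm. A picture is of the moment at which its call begins: read the wrist's pose just before it.
- ctrl.hand_in(): hands the job in; it is judged then, once.
The state is a dict: "time_s": time; "q": joint angles; "dq": joint speeds; "joint_efforts": joint torques, N m; "eef_pos": TCP position; "eef_rot": TCP orientation; "wrist_force": force on the tool from outside, world axes, zero at the start; "torque": the same for the moment, N m; "opening": opening from 0.0 (shut) to 1.0 (fully open); "grasp_force": force on a finger pad.
Only numpy, scipy, OpenCV 4.12 (cv2) and the standard library are available. Lean on these libraries where they do the work, as an engineer would, in place of code of your own. Each camera call takes 0.05 s, during which the arm holds its last target. There are 200 camera calls.

## Working session

There is one attempt and no reset: what is moved stays moved. The work goes in short steps, Python scripts to look and compute and a tool call to move; the robot and the scene stay as the last step left them, time stands still between calls to the robot, and variables do not carry over. Pictures are saved under pics/ and viewed, at most 10 in all, crops included, and the job is handed in when it is done.

Besides the shell and the picture viewer there is one more tool, called after "Request:" as a command line: name --argument value ..., lists and objects as JSON in quotes. servo_tool: Moves the arm, as the interface text tells. Its arguments: {"type":"object","properties":{"motion":{"type":"array"}},"required":["motion"]}

```bash
mkdir -p pics; cat > h.py <<'E'
import numpy as np, cv2, pickle
from bench import ctrl
from scipy.spatial.transform import Rotation as Ro
def pose():
    o=ctrl.get_obs(); q=o['eef_rot']; return np.array(o['eef_pos']),Ro.from_quat([q[1],q[2],q[3],q[0]]).as_matrix()
def snap(name,f):
    p,R=pose(); c=ctrl.camera(name)
    if 'R' in c: c['Rw']=np.array(c['R']).T; c['tw']=-c['Rw']@np.array(c['t'])
    else:
        H=np.array(c['hand_eye']); c['Rw']=R@H[:3,:3]; c['tw']=R@H[:3,3]+p
    pickle.dump(c,open(f'pics/{f}.pkl','wb')); cv2.imwrite(f'pics/{f}.png',c['pixels'][:,:,::-1]); return c
def load(f): return pickle.load(open(f'pics/{f}.pkl','rb'))
def cloud(c):
    v,u=np.mgrid[0:400,0:640]; return pts(c,u,v)
def ray(c,u,v):
    x=(np.asarray(u,float)-c['cx'])/c['fx']; y=(np.asarray(v,float)-c['cy'])/c['fy']; a,b=x,y
    for _ in range(8):
        s=1+c['k1']*(a*a+b*b); a,b=x/s,y/s
    return np.stack([a,b,np.ones_like(a)],-1)
def pts(c,u,v):
    d=c['depth'][np.asarray(v).astype(int),np.asarray(u).astype(int)]
    return (ray(c,u,v)*d[...,None])@c['Rw'].T+c['tw']
def atz(c,u,v,z):
    r=ray(c,u,v)@c['Rw'].T; return c['tw']+r*((z-c['tw'][2])/r[...,2])[...,None]
E
python3 - <<'E'
from h import *
for n in('top','side'):
    c=snap(n,n+'0'); print(n,c['tw'],c['Rw'][:,2],c['fx'],c['k1'])
a=cv2.imread('pics/top0.png'); b=cv2.imread('pics/side0.png')
E
```

```text
top [0.52343535 0.02909685 1.24388733] [ 0.09065469 -0.01831649 -0.99571393] 501.1681820018349 -0.15376472177208314
side [0.47731068 1.00683563 0.84569885] [ 0.10322617 -0.80288403 -0.58712997] 439.41873401797466 -0.0490875576045941
```

View pics/top0.png

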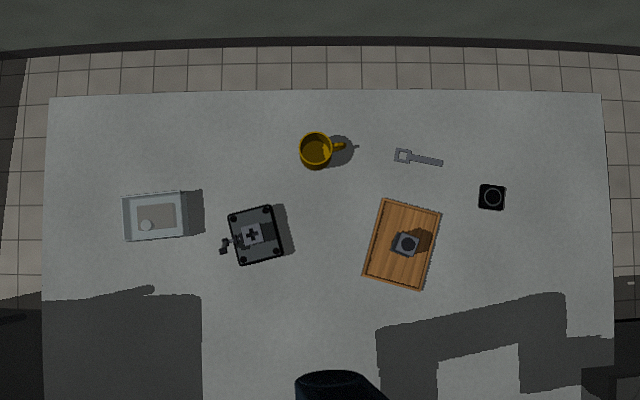

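View pics/side0.png

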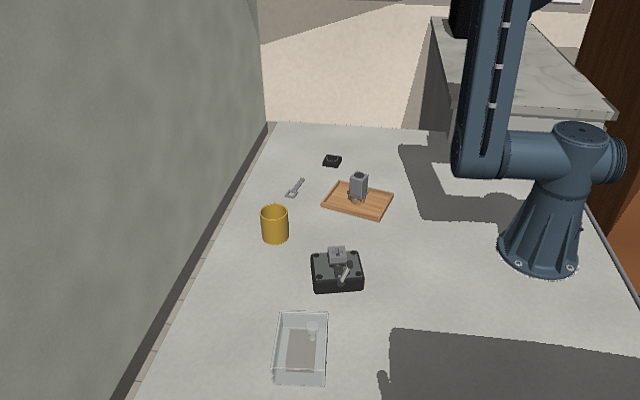

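The top view shows the grinder near (255,235) with its lever on the left at about (226,245). The cup is at (406,244), the mug at (316,150), the opener at (418,158), the timer at (491,197) and the box at (153,215).

```bash
python3 - <<'E'
from h import *
c=load('top0'); P=cloud(c); D=c['depth']>0
def fit(name,u0,u1,v0,v1,z0,z1):
    m=np.zeros((400,640),bool); m[v0:v1,u0:u1]=1; m&=D&(P[...,2]>z0)&(P[...,2]<z1)
    q=P[m]; r=cv2.minAreaRect((q[:,:2]*1000).astype(np.float32)); print(name,len(q),q.mean(0).round(4),np.median(q[:,2]).round(4),r)
fit('base',215,300,195,275,.04,.06); fit('socket',235,275,215,260,.088,.103)
fit('lever',210,245,225,265,.065,.14); fit('cup',385,430,225,262,.095,.115)
fit('table',300,340,200,240,-.02,.02); fit('timer',470,515,175,215,.015,.04)
fit('mug',295,335,125,172,.08,.105)
a=cv2.imread('pics/top0.png')
A=cv2.resize(a[195:275,210:300],None,fx=6,fy=6,interpolation=2)
B=cv2.resize(a[215:270,380:430],None,fx=5,fy=5,interpolation=2)
W=np.zeros((480,800,3),np.uint8); W[:,:540]=A; W[:275,545:795]=B; cv2.imwrite('pics/crop0.png',W)
E
```

```text
base 1982 [0.56   0.1761 0.0506] 0.0509 ((559.995361328125, 184.33172607421875), (128.64796447753906, 121.30335235595703), 14.378978729248047)
socket 299 [0.562  0.1792 0.095 ] 0.0951 ((562.2297973632812, 179.59271240234375), (44.64041519165039, 45.20711898803711), 13.397579193115234)
lever 203 [0.5459 0.226  0.09  ] 0.0905 ((547.1595458984375, 222.2342529296875), (36.56306076049805, 75.02195739746094), 28.726646423339844)
cup 411 [ 0.5341 -0.175   0.1049] 0.1051 ((534.20361328125, -176.19696044921875), (47.76606369018555, 46.230403900146484), 66.9621353149414)
table 1595 [5.984e-01 2.310e-02 3.000e-04] 0.0003 ((598.7276611328125, 23.046981811523438), (97.546142578125, 97.90513610839844), 89.32107543945312)
timer 566 [ 0.6484 -0.4075  0.0236] 0.0233 ((649.0444946289062, -410.0584411621094), (64.67607879638672, 60.77609634399414), 82.28882598876953)
mug 242 [0.7607 0.0296 0.09  ] 0.0912 ((760.0580444335938, 30.843841552734375), (78.76522827148438, 79.07689666748047), 44.87779998779297)
```

View pics/crop0.png

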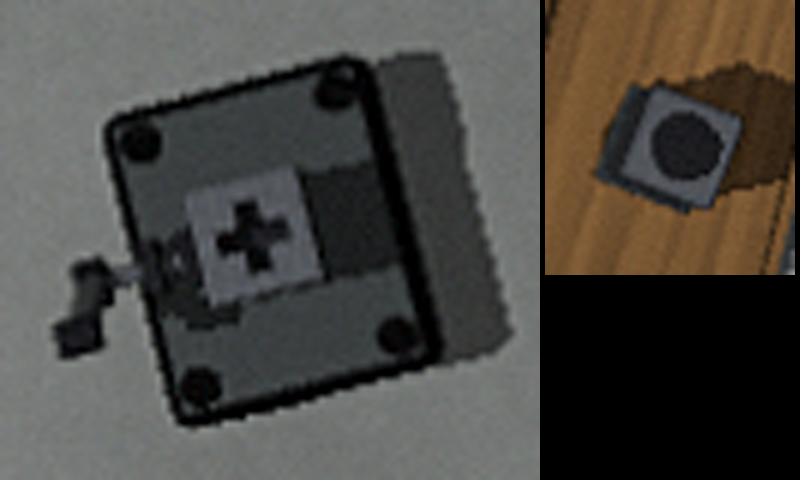

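Crop: the slot cross is at crop (254,236), with the lever tip at (78,338) leaning towards base −x. The depth fits match: socket 44.6 mm at z=95 mm, cup top at z=105 mm. The grinder sits at (0.562, 0.180) with yaw of about 14°, and the cup at (0.534, −0.176) with yaw of about 67° mod 90.

```bash
cat >> h.py <<'E'
def shift(target,p=None,R=None):
    if p is None: p,R=pose()
    return (R.T@(np.array(target)-p)*100).round(2)
def yaw(R): return np.degrees(np.arctan2(R[1,0],R[0,0]))
E
python3 - <<'E'
from h import *
p,R=pose(); print(p,R.round(3),yaw(R)); o=ctrl.get_obs(); print(o['time_s'],o['opening'])
g=np.array([.562,.1795]); th=np.radians(13.8); X=np.array([np.cos(th),np.sin(th)]);Y=np.array([-X[1],X[0]])
for dx in(-.06,0.05):
    t=g+Y*.071+X*dx; print(dx,t,shift([*t,.25]),shift([*t,.115]))
E
```

```text
[ 0.13989062 -0.55725764  0.25547151] [[ 0.97   0.243 -0.   ]
 [ 0.243 -0.97   0.002]
 [ 0.    -0.002 -1.   ]] 14.079956973277087
0.1 0.9961262455924167
-0.06 [0.48679607 0.23413853] [ 52.9  -68.32   0.67] [ 52.9  -68.3   14.17]
0.05 [0.59362084 0.26037721] [ 63.9  -68.27   0.68] [ 63.9  -68.25  14.18]
```

Request:
servo_tool --motion '[[[4,-3,0,0,1],[8,-6,0,0,1],[12,-9,0,0,1],[16,-12,0,0,1],[20,-15,0,0,1]]]'

```text
time_s: 0.6
eef_pos: [0.2981, -0.3617, 0.256]
eef_rot: [-0.0, 0.992, 0.122, 0.0]
wrist_force: [0.2, -1.0, -0.1]
opening: 0.146
grasp_force: 0.0
```

Request:
servo_tool --motion '[[[4,-3,0,0,1],[8,-6,0,0,1],[12,-9,0,0,1],[16,-12,0,0,1],[20,-15,0,0,1]]]'

```text
time_s: 1.1
eef_pos: [0.4557, -0.1674, 0.2562]
eef_rot: [0.0, 0.992, 0.123, 0.0]
wrist_force: [1.0, -0.6, 0.4]
opening: -0.003
grasp_force: 0.0
```

Request:
servo_tool --motion '[[[2,-4.4,0,0,1],[4,-8.8,0,0,1],[6,-13.2,0,0,1],[8,-17.6,0,0,1],[10,-22,0,0,1]]]'

```text
time_s: 1.6
eef_pos: [0.4981, 0.0704, 0.2561]
eef_rot: [0.0, 0.992, 0.123, -0.0]
wrist_force: [0.3, -1.2, -0.1]
opening: -0.007
grasp_force: 0.0
```

Request:
servo_tool --motion '[[[1,-4,0,0,1],[2,-8,0,0,1],[3,-12,0,0,1],[3,-16,0,0,1],[3,-16,0,0,1]]]'

```text
time_s: 2.1
eef_pos: [0.4868, 0.2348, 0.2557]
eef_rot: [-0.001, 0.992, 0.125, -0.001]
wrist_force: [0.3, -0.1, -0.9]
opening: -0.001
grasp_force: 0.0
```

```bash
python3 - <<'E'
from h import *
c=snap('wrist','w1'); print(pose()[0],c['tw'],c['Rw'][:,2]); P=cloud(c)
q=P[(c['depth']>0)&(abs(P[...,2]-.095)<.005)&(abs(P[...,0]-.562)<.05)&(abs(P[...,1]-.18)<.04)]
print(len(q),cv2.minAreaRect((q[:,:2]*1000).astype(np.float32)))
E
```

```text
[0.48743439 0.23270162 0.25572376] [0.56118886 0.25448286 0.37397285] [-0.29856226 -0.0740082  -0.95151635]
2083 ((558.3538208007812, 181.75511169433594), (43.7042236328125, 44.33478927612305), 13.306541442871094)
```

View pics/w1.png

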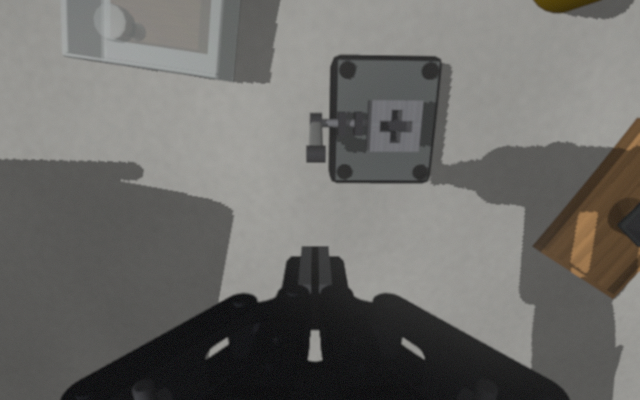

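Request:
servo_tool --motion '[[[-0.5,0,4,0,1],[-0.5,0,8,0,1],[-0.5,0,12,0,1],[-0.5,0,14,0,1],[-0.5,0,14,0,1]]]'

```text
time_s: 2.65
eef_pos: [0.4812, 0.2276, 0.1127]
eef_rot: [0.001, 0.993, 0.122, -0.004]
wrist_force: [0.2, 0.3, 0.1]
opening: 0.001
grasp_force: 0.0
```

Request:
servo_tool --motion '[[[1,0,0,0,1],[2,0,0,0,1],[3,0,0,0,1],[4,0,0,0,1],[5,0,0,0,1]]]'

```text
time_s: 3.15
eef_pos: [0.5335, 0.2421, 0.117]
eef_rot: [-0.0, 0.992, 0.123, 0.001]
wrist_force: [-3.0, -0.7, 2.0]
opening: -0.002
grasp_force: 1.5
```

Request:
servo_tool --motion '[[[0.8,0,0.1,0,1],[1.6,0,0.2,0,1],[2.4,0,0.3,0,1],[3.2,0,0.4,0,1],[3.5,0,0.4,0,1]]]'

```text
time_s: 3.65
eef_pos: [0.5669, 0.2504, 0.112]
eef_rot: [-0.0, 0.992, 0.123, 0.0]
wrist_force: [-2.0, -0.8, 1.2]
opening: -0.003
grasp_force: 0.7
```

```bash
python3 - <<'E'
from h import *
print(pose()[0]); 
c=snap('side','s1');a=c['pixels'][225:300,290:390,::-1]; A=cv2.resize(a,None,fx=5,fy=5,interpolation=2)
c=snap('wrist','w2');W=np.zeros((400,800,3),np.uint8); W[:375,:500]=A; W[:,500:]=c['pixels'][50:250,240:390,::-1].repeat(2,0).repeat(2,1); cv2.imwrite('pics/crop1.png',W)
E
```

```text
[0.56690007 0.25039315 0.11197943]
```

View pics/crop1.png

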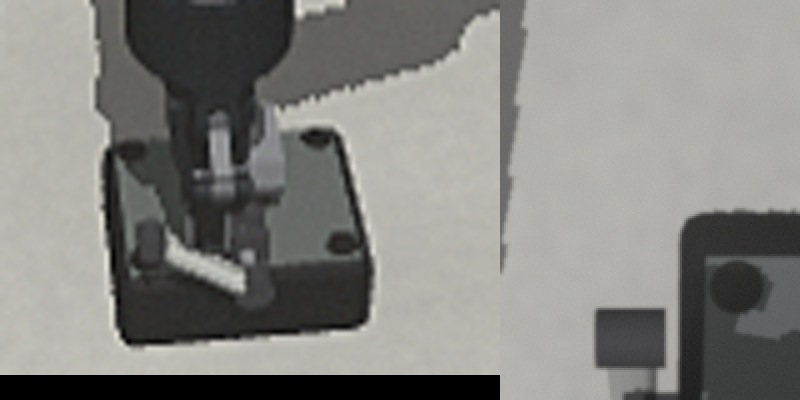

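The crop shows the handle at (205,270) leaning well over to +x. The force is only about 2 N, so it hasn't reached the stop yet, and I'll push on gently.

Request:
servo_tool --motion '[[[0.3,0,0,0,1],[0.6,0,0,0,1],[0.8,0,0,0,1],[1.0,0,0,0,1],[1.0,0,0,0,1]]]'

```text
time_s: 4.25
eef_pos: [0.5762, 0.2528, 0.1125]
eef_rot: [-0.0, 0.992, 0.123, 0.0]
wrist_force: [-0.5, -0.5, 0.7]
opening: 0.006
grasp_force: 0.4
```

Request:
servo_tool --motion '[[[0.3,0,0.1,0,1],[0.6,0,0.2,0,1],[0.8,0,0.3,0,1],[1.0,0,0.4,0,1],[1.0,0,0.4,0,1]]]'

```text
time_s: 4.75
eef_pos: [0.5788, 0.2536, 0.1103]
eef_rot: [0.002, 0.992, 0.123, -0.009]
wrist_force: [-36.9, -12.2, 39.0]
opening: 0.001
grasp_force: 26.4
```

```bash
python3 - <<'E'
from h import *
for n in('top','side'):
    c=snap(n,n+'1');P=cloud(c)
    g=np.array([.561,.1805]); th=np.radians(13.8); X=np.array([np.cos(th),np.sin(th)]);Y=np.array([-X[1],X[0]])
    d=P[...,:2]-g; bx=d@X; by=d@Y
    m=(c['depth']>0)&(by>.058)&(by<.084)&(bx>.0)&(bx<.08)&(P[...,2]>.055)&(P[...,2]<.105)
    for lo in np.arange(0,.08,.008):
        k=m&(bx>=lo)&(bx<lo+.008)
        if k.any(): print(n,lo.round(3),k.sum(),np.median(P[k][:,2]).round(4),by[k].mean().round(3))
E
```

```text
top 0.0 3 0.0613 0.06
side 0.0 22 0.0667 0.072
side 0.008 20 0.0682 0.074
side 0.016 19 0.0734 0.074
side 0.024 28 0.0807 0.075
side 0.032 23 0.0838 0.076
side 0.04 34 0.0918 0.074
side 0.048 25 0.0942 0.074
side 0.056 17 0.0939 0.073
```

The force jumped to about 54 N, so the lever is on its stop, and the depth line shows the handle sloping to z=0.094 at +x. I'll back off, rise and go to the cup.

Request:
servo_tool --motion '[[[-1,0,-1,0,1],[-2,0,-4,0,1],[-2,0,-8,0,1],[-2,0,-12,0,1],[-2,0,-14,0,1]]]'

```text
time_s: 5.35
eef_pos: [0.568, 0.2507, 0.253]
eef_rot: [-0.0, 0.992, 0.123, 0.003]
wrist_force: [1.6, 0.3, 0.8]
opening: 0.003
grasp_force: 0.0
```

Request:
servo_tool --motion '[[[-1,4.5,0,0,-1],[-3,9,0,0,-1],[-5,13.5,0,0,-1],[-7,18,0,0,-1],[-9,22,0,0,-1]]]'

```text
time_s: 5.85
eef_pos: [0.5322, 0.0129, 0.2486]
eef_rot: [0.0, 0.992, 0.122, 0.001]
wrist_force: [0.6, 0.3, -0.2]
opening: 0.849
grasp_force: 0.0
```

Request:
servo_tool --motion '[[[-1,4.2,0,7.4,-1],[-2,8.5,0,14.8,-1],[-3,12.5,0,22.2,-1],[-3,16.5,0,29.6,-1],[-3,19,0,37,-1]]]'

```text
time_s: 6.35
eef_pos: [0.5499, -0.1798, 0.2487]
eef_rot: [0.001, 0.979, -0.202, 0.001]
wrist_force: [0.3, 0.0, 1.4]
opening: 0.998
grasp_force: 0.0
```

```bash
python3 - <<'E'
from h import *
p,R=pose(); c=snap('wrist','w3'); P=cloud(c); print(p,yaw(R),ctrl.get_obs()['q'])
for z0,z1 in((.1,.1055),(.106,.112),(.1,.112)):
    q=P[(c['depth']>0)&(P[...,2]>z0)&(P[...,2]<z1)&(abs(P[...,0]-.534)<.06)&(abs(P[...,1]+.176)<.06)]
    print(len(q),q[:,2].mean(),cv2.minAreaRect((q[:,:2]*1000).astype(np.float32)))
c=snap('top','t3'); P=cloud(c)
q=P[(c['depth']>0)&(abs(P[...,2]-.095)<.006)&(abs(P[...,0]-.562)<.05)&(abs(P[...,1]-.18)<.03)]
print(cv2.minAreaRect((q[:,:2]*1000).astype(np.float32)))
E
```

```text
[ 0.54988392 -0.17982975  0.24865351] -23.351534035845216 [-0.5239165   0.19661236  1.60438559 -0.00180912  1.33720063  1.4630312 ]
1346 0.10400624258985967 ((531.5231323242188, -174.54771423339844), (45.91997146606445, 45.6011962890625), 67.52703857421875)
950 0.10766212355845527 ((531.5037231445312, -174.4132843017578), (37.37769317626953, 37.582542419433594), 68.659423828125)
2404 0.10552855655166848 ((531.5231323242188, -174.54771423339844), (45.91997146606445, 45.6011962890625), 67.52703857421875)
((562.2051391601562, 179.33319091796875), (44.47195816040039, 44.992576599121094), 13.518014907836914)
```

View pics/w3.png

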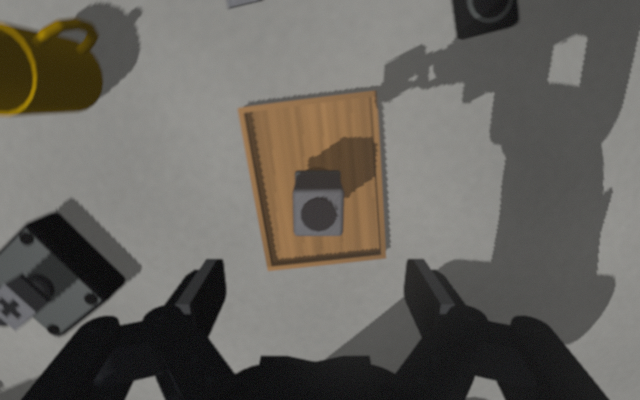

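The cup's top is at (318,213) in the wrist image, squarely between the open fingers. The wrist depth fit puts it at (0.5315, −0.1745), yaw 67.5°, and the height is right.

Request:
servo_tool --motion '[[[-1,0.1,3,-0.9,-1],[-1.9,0.2,7,-0.9,-1],[-1.9,0.2,10,-0.9,-1],[-1.9,0.2,12.5,-0.9,-1],[-1.9,0.2,14,-0.9,-1]]]'

```text
time_s: 6.95
eef_pos: [0.5302, -0.1695, 0.1062]
eef_rot: [-0.001, 0.982, -0.19, -0.001]
wrist_force: [-0.9, 0.4, -0.6]
opening: 0.996
grasp_force: 0.0
```

Request:
servo_tool --motion '[[[0,0,1,0,-1],[0,0,2,0,-1],[0,0,3,0,-1],[0,0,3,0,-1],[0,0,3,0,-1]]]'

```text
time_s: 7.45
eef_pos: [0.5315, -0.1712, 0.0786]
eef_rot: [0.0, 0.982, -0.191, 0.0]
wrist_force: [0.2, -1.0, 0.5]
opening: 1.004
grasp_force: 0.0
```

Request:
servo_tool --motion '[[[0,0,0,0,0],[0,0,0,0,0.3],[0,0,0,0,0.6],[0,0,0,0,1],[0,0,0,0,1]]]'

```text
time_s: 7.95
eef_pos: [0.5318, -0.1714, 0.0791]
eef_rot: [0.0, 0.982, -0.191, 0.001]
wrist_force: [-0.4, -0.8, 5.0]
opening: 0.531
grasp_force: 61.7
```

Request:
servo_tool --motion '[[[0,0,0,0,1],[0,0,0,0,1],[0,0,0,0,1]]]'

```text
time_s: 8.25
eef_pos: [0.5318, -0.1715, 0.0791]
eef_rot: [0.0, 0.982, -0.191, 0.001]
wrist_force: [-0.3, -0.0, 5.7]
opening: 0.531
grasp_force: 61.7
```

Request:
servo_tool --motion '[[[0,0,-1,0,1],[0,0,-3,0,1],[0,0,-7,0,1],[0,0,-12,0,1],[0,0,-16,0,1]]]'

```text
time_s: 8.75
eef_pos: [0.531, -0.1708, 0.2407]
eef_rot: [-0.0, 0.982, -0.191, 0.0]
wrist_force: [1.2, 0.4, -1.4]
opening: 0.533
grasp_force: 61.7
```

```bash
python3 - <<'E'
from h import *
p,R=pose(); o=ctrl.get_obs(); print(p,yaw(R),R[:,2],o['wrist_force'],o['opening'])
c=snap('wrist','w4'); P=(cloud(c)-p)@R   # tool coords
z=P[...,2]; m=(c['depth']>0)&(abs(P[...,0])<.06)&(abs(P[...,1])<.022)&(z<0.0)&(z>-.045); q=P[m]; print(len(q),np.percentile(q[:,2],[5,50,95]) if len(q) else 0)
for lo in np.arange(-.045,0,.005):
    k=q[(q[:,2]>=lo)&(q[:,2]<lo+.005)]
    if len(k)>20: print(lo.round(3),len(k),k.min(0).round(4),k.max(0).round(4))
cv2.imwrite('pics/w4c.png',c['pixels'][100:,120:520,::-1])
print('to mouth',shift([.5584,.1818,p[2]]))
E
```

```text
[ 0.53100422 -0.17081928  0.24072735] -22.01283941056373 [ 3.03625732e-04 -3.40778009e-05 -9.99999953e-01] [ 1.22805121  0.39635241 -1.36595935] 0.5327529928695511
14573 [-0.02939116 -0.02576866 -0.00663798]
-0.045 234 [ 0.0138 -0.022  -0.045 ] [ 0.016  0.022 -0.04 ]
-0.035 63 [-0.0115 -0.022  -0.0349] [ 0.0157  0.022  -0.03  ]
-0.03 9313 [-0.0146 -0.022  -0.03  ] [ 0.0238  0.022  -0.025 ]
-0.025 2347 [-0.0149 -0.022  -0.025 ] [ 0.0242  0.022  -0.02  ]
-0.02 769 [ 0.0218 -0.0218 -0.02  ] [ 0.0243  0.0219 -0.015 ]
-0.015 683 [ 0.0219 -0.0218 -0.015 ] [ 0.0243  0.022  -0.01  ]
-0.01 614 [ 0.0215 -0.0219 -0.01  ] [ 0.0242  0.0219 -0.005 ]
-0.005 543 [ 0.022  -0.0215 -0.005 ] [ 0.0242  0.0219 -0.    ]
to mouth [-11.02 -33.75   0.58]
```

View pics/w4c.png

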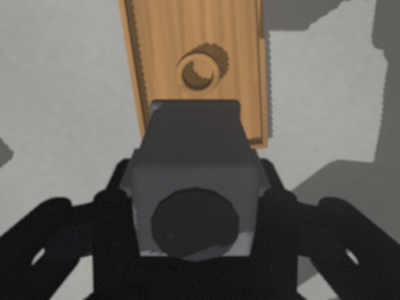

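The cup is held square between the fingers, with its disc at crop (195,228) and the ring empty behind it. In tool coordinates the cup centre is at x≈0 and its origin is 48 mm ahead of the TCP. Next I'll hover short of the socket and re-measure.

Request:
servo_tool --motion '[[[-1,-2,0,0,1],[-2.5,-5,0,0,1],[-4.5,-8.5,0,0,1],[-6.5,-12,0,0,1],[-8.5,-15.5,0,0,1]]]'

```text
time_s: 9.3
eef_pos: [0.5095, 0.0061, 0.2379]
eef_rot: [-0.0, 0.982, -0.191, -0.001]
wrist_force: [1.1, -0.2, -1.4]
opening: 0.528
grasp_force: 61.8
```

Request:
servo_tool --motion '[[[-2,-3.5,0,-7.1,1],[-4,-7,0,-14.2,1],[-6,-10.5,0,-21.3,1],[-7.3,-13,0,-28.4,1],[-7.9,-14.2,0,-35.5,1]]]'

```text
time_s: 9.8
eef_pos: [0.4892, 0.1683, 0.2379]
eef_rot: [-0.0, 0.993, 0.121, -0.001]
wrist_force: [-0.1, 0.1, -1.6]
opening: 0.537
grasp_force: 61.8
```

Request:
servo_tool --motion '[[[0,0,0,0,1],[0,0,0,0,1]]]'

```text
time_s: 10.0
eef_pos: [0.4901, 0.1656, 0.238]
eef_rot: [0.0, 0.993, 0.116, -0.0]
wrist_force: [-0.6, 0.4, -0.6]
opening: 0.528
grasp_force: 61.8
```

```bash
python3 - <<'E'
from h import *
p,R=pose(); print(p,yaw(R))
c=snap('wrist','w5'); W=cloud(c); P=(W-p)@R; ok=c['depth']>0
m=ok&(abs(W[...,2]-.095)<.005)&(abs(W[...,0]-.5584)<.05)&(abs(W[...,1]-.1818)<.04); q=W[m]
r=cv2.minAreaRect((q[:,:2]*1000).astype(np.float32)); print('socket',len(q),np.median(q[:,2]),r)
s=np.array([*np.array(r[0])/1000,.095]); print('tool xy',((s-p)@R).round(4))
m=ok&(P[...,2]<-.02)&(P[...,2]>-.0275)&(abs(P[...,0])<.04)&(abs(P[...,1])<.03)
q=P[m];print('cup top',cv2.minAreaRect((q[:,:2]*1000).astype(np.float32)), np.median(q[:,2]))
m=ok&(P[...,2]<-.0275)&(P[...,2]>-.033)&(abs(P[...,0])<.04)&(abs(P[...,1])<.03)
q=P[m];print('disc',cv2.minEnclosingCircle((q[:,:2]*1000).astype(np.float32)),cv2.fitEllipse((q[:,:2]*1000).astype(np.float32)))
cv2.imwrite('pics/w5c.png',cv2.resize(c['pixels'][:,170:470,::-1],None,fx=1.5,fy=1.5))
E
```

```text
[0.49010841 0.165649   0.23796964] 13.36108338169881
socket 2397 0.09572971441141365 ((558.4735717773438, 181.80593872070312), (43.963871002197266, 43.90758514404297), 14.579703330993652)
tool xy [0.0704 0.     0.1429]
cup top ((4.639710426330566, 0.026058197021484375), (39.57878494262695, 59.91287612915039), 0.051959142088890076) -0.02525175584736122
disc ((10.349837303161621, 0.015634536743164062), 29.976381301879883) ((2.7147974967956543, -0.03544372320175171), (22.926362991333008, 52.18092346191406), 179.21412658691406)
```

View pics/w5c.png

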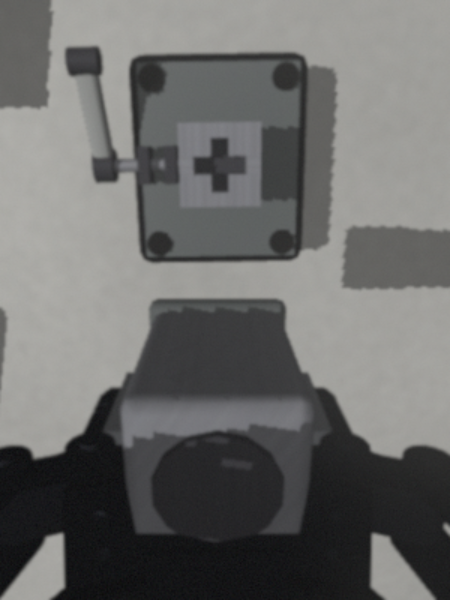

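The lever is fully over, with its handle at crop (88,110) and pointing to +x. The cross is at crop (219,165) and the disc centre at (218,487), so both lie on the same line. I'll check the cup's x offset in the hand from the edge pixels.

```bash
python3 - <<'E'
from h import *
c=load('w5'); H=np.array(c['hand_eye']); Ht=H[:3,:3]; t=H[:3,3]
def tz(cu,cv,z):
    r=ray(c,170+cu/1.5,cv/1.5)@Ht.T; return (t+r*((z-t[2])/r[2])).round(4)
print('disc',tz(218,487,-.029),tz(218,432,-.029),tz(218,541,-.029))
print('front top edge',tz(213,398,-.026)); print('flange top/bottom front',tz(218,306,.04),tz(218,299,.04),tz(218,299,.048))
print('cross',tz(219,165,.1429), tz(219,122,.1429),tz(219,207,.1429))
c4=load('w5');P=cloud(c4)
E
```

```text
disc [ 0.003  -0.0006 -0.029 ] [ 0.0179 -0.0006 -0.029 ] [-0.0131 -0.0006 -0.029 ]
front top edge [ 0.0247 -0.0018 -0.026 ]
flange top/bottom front [ 0.0244 -0.0006  0.04  ] [ 0.027  -0.0006  0.04  ] [ 0.0245 -0.0005  0.048 ]
cross [7.030e-02 1.000e-04 1.429e-01] [9.220e-02 1.000e-04 1.429e-01] [4.790e-02 1.000e-04 1.429e-01]
```

Request:
servo_tool --motion '[[[2,0,0,-0.5,1],[4.5,0,0,-0.5,1],[6.2,0,0,-0.5,1],[6.9,0,0,-0.5,1],[6.9,0,0,-0.5,1]]]'

```text
time_s: 10.55
eef_pos: [0.5581, 0.1809, 0.2379]
eef_rot: [0.0, 0.993, 0.121, -0.0]
wrist_force: [-0.1, 0.3, -2.4]
opening: 0.532
grasp_force: 61.8
```

Request:
servo_tool --motion '[[[0,0,2,0,1],[0,0,4,0,1],[0,0,5.5,0,1],[0,0,6.5,0,1],[0,0,6.5,0,1]]]'

```text
time_s: 11.05
eef_pos: [0.5564, 0.1815, 0.1717]
eef_rot: [0.0, 0.993, 0.122, -0.002]
wrist_force: [-1.1, -0.5, -1.1]
opening: 0.529
grasp_force: 61.8
```

Request:
servo_tool --motion '[[[0,0,0.4,0,1],[0,0,0.8,0,1],[0,0,1.2,0,1],[0,0,1.6,0,1],[0,0,1.6,0,1]]]'

```text
time_s: 11.55
eef_pos: [0.5572, 0.1818, 0.1566]
eef_rot: [-0.0, 0.993, 0.122, -0.001]
wrist_force: [-0.3, 0.7, -1.3]
opening: 0.534
grasp_force: 61.8
```

Request:
servo_tool --motion '[[[0,0,0.2,0,1],[0,0,0.4,0,1],[0,0,0.6,0,1],[0,0,0.6,0,1]]]'

```text
time_s: 11.95
eef_pos: [0.5576, 0.1817, 0.151]
eef_rot: [0.0, 0.993, 0.122, -0.0]
wrist_force: [1.2, -0.9, -2.7]
opening: 0.531
grasp_force: 61.8
```

Request:
servo_tool --motion '[[[0,0,0.2,0,1],[0,0,0.4,0,1],[0,0,0.6,0,1],[0,0,0.7,0,1],[0,0,0.7,0,1]]]'

```text
time_s: 12.45
eef_pos: [0.5576, 0.1817, 0.1441]
eef_rot: [0.0, 0.993, 0.122, -0.0]
wrist_force: [0.4, -2.5, -2.1]
opening: 0.53
grasp_force: 62.0
```

Request:
servo_tool --motion '[[[0,0,0.1,0,1],[0,0,0.2,0,1],[0,0,0.3,0,1],[0,0,0.3,0,1]]]'

```text
time_s: 12.85
eef_pos: [0.5577, 0.1817, 0.1422]
eef_rot: [0.0, 0.993, 0.122, 0.0]
wrist_force: [-2.3, -3.9, 5.7]
opening: 0.53
grasp_force: 62.5
```

The flange is seated: the force changed by about +8 N at z≈0.142, which matches the expected spring preload. Now I'll press down.

Request:
servo_tool --motion '[[[0,0,0.15,0,1],[0,0,0.3,0,1],[0,0,0.45,0,1],[0,0,0.6,0,1],[0,0,0.6,0,1]]]'

```text
time_s: 13.35
eef_pos: [0.5577, 0.1817, 0.1369]
eef_rot: [0.0, 0.993, 0.122, 0.0]
wrist_force: [-6.3, -4.1, 12.5]
opening: 0.534
grasp_force: 63.1
```

Request:
servo_tool --motion '[[[0,0,0.15,0,1],[0,0,0.3,0,1],[0,0,0.4,0,1],[0,0,0.4,0,1]]]'

```text
time_s: 13.75
eef_pos: [0.5579, 0.1818, 0.136]
eef_rot: [0.0, 0.993, 0.122, 0.0]
wrist_force: [-15.5, -5.5, 31.9]
opening: 0.534
grasp_force: 65.8
```

```bash
python3 - <<'E'
from h import *
p,R=pose(); o=ctrl.get_obs(); print(p,R[:,2],o['wrist_force'],o['torque'])
def st(f,p,R):
    c=load(f); P=cloud(c); H=np.array(c['hand_eye']); T=(P-c['tw'])@c['Rw']@H[:3,:3].T+H[:3,3]
    m=(c['depth']>0)&(abs(T[...,1])<.012)&(T[...,2]<-.015)&(T[...,2]>-.04)&(T[...,0]<.02)&(T[...,0]>-.01); q=T[m]
    m2=(c['depth']>0)&(abs(T[...,1])<.018)&(T[...,2]<.03)&(T[...,2]>-.015)&(T[...,0]<.03)&(T[...,0]>.018); k=T[m2]
    print(f,len(q),np.percentile(q[:,2],[10,50,90]).round(4),'front x vs z',np.polyfit(k[:,2],k[:,0],1).round(4))
c=snap('wrist','w6'); st('w5',p,R); st('w6',p,R)
P=cloud(c); q=P[(c['depth']>0)&(abs(P[...,2]-.09)<.012)&(np.hypot(P[...,0]-.558,P[...,1]-.182)<.035)]
print('socket/flange z hist',np.histogram(q[:,2],np.arange(.078,.103,.002)))
s=snap('side','s6'); cv2.imwrite('pics/s6c.png',cv2.resize(s['pixels'][215:300,290:390,::-1],None,fx=6,fy=6,interpolation=2))
E
```

```text
[0.55793605 0.18177634 0.13597119] [ 6.87440880e-04 -7.49294456e-04 -9.99999483e-01] [-15.45428771  -5.48193003  31.92455846] [-1.08135549e+00  2.61270989e+00 -1.91197400e-04]
w5 5214 [-0.0292 -0.0284 -0.0256] front x vs z [-0.0005  0.0237]
w6 5222 [-0.0293 -0.0285 -0.0256] front x vs z [-0.0038  0.0236]
socket/flange z hist (array([ 76,  71,   1,   0,   0,   1,  34, 217, 476,  51,  53, 106]), array([0.078, 0.08 , 0.082, 0.084, 0.086, 0.088, 0.09 , 0.092, 0.094,
       0.096, 0.098, 0.1  , 0.102]))
```

View pics/s6c.png

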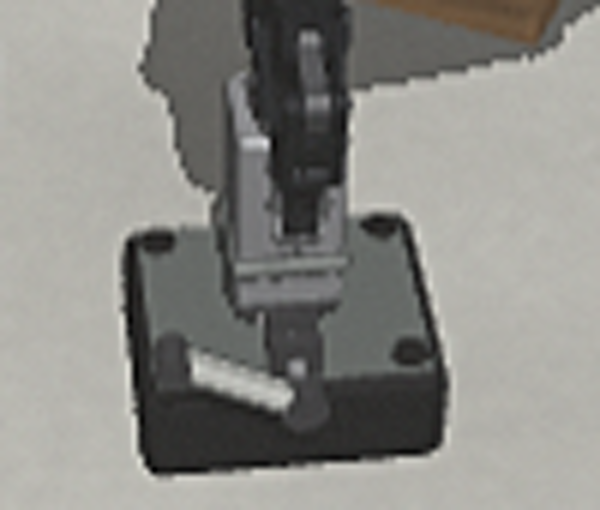

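The crop shows the cup upright with its flange on the collar at (290,270) and the lever over at (240,380). The flange top is at z≈0.0945, so its underside is at about 0.087, which is fully down, and the cup hasn't slipped in the grip. Handing in.

```bash
python3 -c "
from bench import ctrl
print(ctrl.hand_in())"
```

```text
the job is handed in; nothing more can be done
None
```

I handed the job in with the cam lever flipped to its stop, the cup meshed and seated in the socket, and the gripper still holding it fully down against the spring; the hand-in gave no verdict, so the result is unconfirmed.

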